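# Slide the coir slab onto the capillary mat

### The job

Slide the large pressed-coir slab that lies loose on the table, flat on its underside, through the open side of the low metal frame onto the grey capillary mat, so it can soak. Leave it centred and square between the rails, its long side across the opening, with room to swell all round; do not lift or tip it, and leave the two pots and the small coir piece alone.

Things in the scene. Friction and masses are not known exactly. Their poses are not given: they have to be found in the camera images.
- slab: Large brown pressed-coir slab, a flat rectangular block 100 mm (its x) by 150 mm (its y) by 24 mm thick, about 0.26 kg (varies), loose on the table. Origin at the centre of its underside, z up. Too wide to grip across from above; push it by its edges. Half a turn makes no difference.
- frame: Fixed flat grey mat, under 1 mm thin (no step), 150 mm (x) by 194 mm (y), edged by three aluminium rails 12 mm high and wide: far rail (inner face x = +75 mm) and two side rails (inner faces y = -97, +97 mm, from x = -40 to +75 mm). Near side, facing the robot, is open. Origin: mat centre on the table; x points in through the opening, z up. The slab starts outside it.
- pot_a: Bystander: yellow plastic plant pot standing upside down, 84 mm diameter at the table, 60 mm at the top, 85 mm high. Origin at the centre of its underside.
- pot_b: Bystander: black plastic plant pot, same shape and size as the yellow one, upside down. Origin at the centre of its underside.
- offcut: Bystander: small coir piece, 60 mm (x) by 80 mm (y) by 24 mm thick, loose. Origin at the centre of its underside.

How it is judged:
At the end, for the whole second after the job is handed in: The slab lies flat and at rest on the mat, its centre within 10 mm of the middle between the two side rails and within 12 mm of the mat's centre in the in-and-out direction, square to the frame within 0.10 rad (about 6 degrees) with its 150 mm side across the opening (x of slab in the frame of frame between -0.012 and 0.012 m and y of slab in the frame of frame between -0.01 and 0.01 m and angle between the x axis of slab and the x axis of frame, either way round below 0.1 rad and height (world z) of slab below 0.004 m and angle between slab's own z axis and vertical below 0.05 rad and linear speed of slab below 0.01 m/s and angular speed of slab below 0.1 rad/s); the robot touches nothing.
It fails at once if the slab is lifted more than 12 mm off the table or tipped by more than 0.25 rad (height (world z) of slab above 0.012 m or angle between slab's own z axis and vertical above 0.25 rad).
It fails at once if the yellow pot is pushed more than 20 mm from where it stood or tipped over (distance of pot_a from where it was at the start of the episode above 0.02 m or angle between pot_a's own z axis and vertical above 0.35 rad).
It fails at once if the black pot is pushed more than 20 mm from where it stood or tipped over (distance of pot_b from where it was at the start of the episode above 0.02 m or angle between pot_b's own z axis and vertical above 0.35 rad).
It fails at once if the small coir piece is pushed more than 20 mm from where it stood or tipped over (distance of offcut from where it was at the start of the episode above 0.02 m or angle between offcut's own z axis and vertical above 0.35 rad).
It also fails if it takes over 59 s, if anything falls off the work surface, if the arm or the gripper's body presses on something with over 40 N, if the wrist force passes 120 N, or if a joint passes its speed limit or range.

### The arm

A 7-joint arm with a two-finger parallel gripper is mounted at the origin on the work surface. World frame = base frame: x ahead of the robot, y to its left, z up, the work surface at z = 0. Lengths are in m, angles in rad, forces in N, time in s.
With the tool pointing down it reaches from about 0.425 to 0.925 m from the base axis. Payload 6.8 kg.
Tool frame: the origin (TCP) lies midway between the tips of the shut fingers; the grasp point (between the pads) lies 19 mm behind it; z points along the fingers, y is the line along which they close (so a half turn about z gives the same grasp; the last joint's range is limited). The gripper opens to 85 mm and grips with 20 to 120 N. Pads are 22 mm wide; open, the fingers measure 114 mm over their backs; the gripper's body (76 mm by 85 mm) begins 54 mm behind the grasp point. The pads swing forward as they close: fully open they stand 13 mm farther back than shut.
Start: joints at [-1.449, 0.477, 0.022, 1.555, -0.011, 1.109, -0.083], TCP at [0.154, 0.657, 0.231] pointing down, gripper open.
Joint ranges: [-2.96, 2.96], [-0.34, 2.1], [-1.41, 1.46], [0.24, 2.44], [-1.37, 4.51], [0.17, 1.92], [-2.96, 2.96]. Speed limits (rad/s): [2.39, 2.39, 3.14, 3.14, 3.14, 3.14, 3.14].

### API

Orientations are given as a unit quaternion [w, x, y, z].
In Python, from station import bot, imaging gives the robot as it stands.
- The arm moves only by the tool move_arm, never from a script. Its argument "commands" is a list that holds one entry, the list of rows, each a list of 7 numbers: the shift along the tool's x, y, z in m, then the turn, a rotation vector about the tool's x, y, z in degrees, then the finger opening in m, from 0 to 0.0854. In form: [[[x, y, z, rx, ry, rz, grip], ...]]. A call has 1 to 20 rows; each row shifts and turns the commanded pose from where the row before left it, along the tool's axes as they then stand; what a row does not reach is not made up. A row lasts 1/8 s, in which the tool goes at most 62.5 mm and 10.7 degrees, less where a joint would pass 70% of its speed; a pose out of reach is approached as far as the arm can. A call is refused whole if a number of a shift passes 0.0625 or a number of a turn 10.7, either way. A call with a gripper value outside its range is refused whole. The fingers move at their own pace and stop on an object; "squeeze" is the grip in N (left out, the last holds). Time passes only in rows, so rows that do not move let the fingers close. It gives the time, the measured TCP pose, the force, the opening and the grip force at its end, in the units of the state.
- bot.get_obs(): the state, without advancing time (a new reading comes with each control period).
- imaging.read_camera(name): name is "side" or "top" or "wrist"; returns the picture (400x640x3 uint8, red, green, blue); there is no depth.
- imaging.calibration(name): a dict with "intrinsics" (3x3 intrinsics, pixels), "extrinsics" (4x4, takes a point from camera to world coordinates); the wrist camera has in their place "mount" (4x4, takes a point from camera to tool coordinates, whose origin is the TCP and whose axes are the flange's). Camera axes: x right, y down, z forward; pixel columns grow to the right and rows downward; lengths in m; the calibration is good to about 2 mm. A picture is of the moment at which its call begins: read the wrist's pose just before it. calibration takes no time and is no camera call.
- bot.hand_in(): hands the job in; it is judged then, once.
The state is a dict: "t": time; "q": joint angles; "joint_vel": joint speeds; "joint_torque": joint torques, N m; "eef_pos": TCP position; "tool_rot": TCP orientation; "contact_force": force on the tool from outside, world axes, zero at the start; "torque": the same for the moment, N m; "gripper_width": opening from 0.0 (shut) to 1.0 (fully open); "grasp_force": force on a finger pad.
Only numpy, scipy, OpenCV 4.12 (cv2) and the standard library are available. Lean on these libraries where they do the work, as an engineer would, in place of code of your own. Each camera call takes 0.05 s, during which the arm holds its last target. There are 200 camera calls.

## Working session

There is one attempt and no reset: what is moved stays moved. The work goes in short steps, Python scripts to look and compute and a tool call to move; the robot and the scene stay as the last step left them, time stands still between calls to the robot, and variables do not carry over. Pictures are saved under pics/ and viewed, at most 10 in all, crops included, and the job is handed in when it is done.

Besides the shell and the picture viewer there is one more tool, called after "Emit:" in YAML: its name, and indented under it one key for each argument. move_arm: Moves the arm, as the interface text tells. Its arguments: {"type":"object","properties":{"commands":{"type":"array","items":{"type":"array","items":{"type":"array","items":{"type":"number"}}}},"squeeze":{"type":"number"}},"required":["commands"]}

```bash
mkdir -p pics
python3 - <<'E'
from station import bot, imaging
import cv2,numpy as np
o=bot.get_obs();print(o['t'],o['eef_pos'],o['tool_rot'],o['gripper_width'])
for n in("top","side"):
    im=imaging.read_camera(n);cv2.imwrite(f'pics/{n}0.png',im[:,:,::-1]);c=imaging.calibration(n);print(np.round(c['intrinsics'],1).tolist(),np.round(c['extrinsics'],3).tolist())
E
```

```text
0.0 [0.15360778 0.65667193 0.23031128] [-5.75091110e-05  1.14650601e-01  9.93405440e-01 -9.31893765e-04] 1.0031041576058963
[[455.9, 0.0, 313.1], [0.0, 455.9, 196.8], [0.0, 0.0, 1.0]] [[-0.026, -0.998, 0.057, 0.505], [-1.0, 0.025, -0.005, -0.045], [0.003, -0.058, -0.998, 1.425], [0.0, 0.0, 0.0, 1.0]]
[[369.9, 0.0, 320.7], [0.0, 369.9, 202.8], [0.0, 0.0, 1.0]] [[0.933, -0.237, 0.272, 0.295], [-0.36, -0.632, 0.687, -0.743], [0.009, -0.738, -0.674, 0.715], [0.0, 0.0, 0.0, 1.0]]
```

View pics/top0.png

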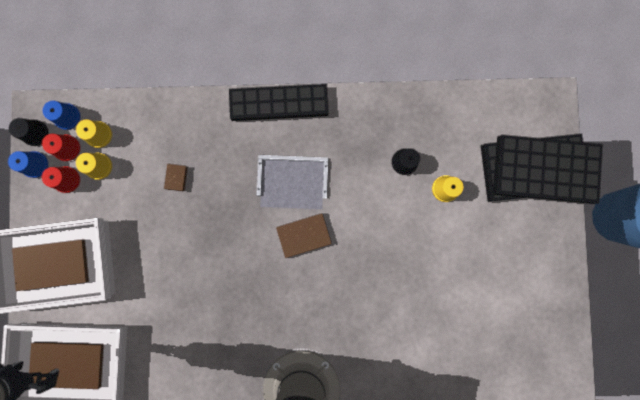

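View pics/side0.png

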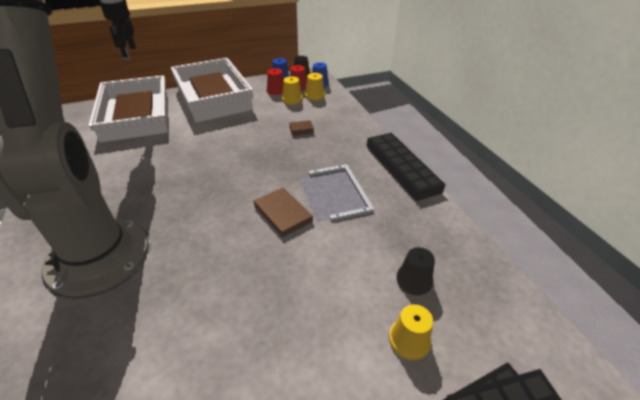

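The top picture shows the slab at about (304,235), with the frame above it at (293,182) and its opening facing the robot. The offcut is at (176,177) and the pots are at (406,161) and (448,188), all well clear. Next I measure.

```bash
cat > h.py <<'E'
from station import bot, imaging
import cv2,numpy as np
def ray(uv,z,n='top'):
    c=imaging.calibration(n);K=np.array(c['intrinsics']);E=np.array(c['extrinsics'])
    d=np.c_[np.atleast_2d(uv),np.ones(len(np.atleast_2d(uv)))]@np.linalg.inv(K).T@E[:3,:3].T
    return (E[:3,3]+d*((z-E[2,3])/d[:,2])[:,None])[:,:2]
def rect(mask,z):
    cs,_=cv2.findContours(mask.astype(np.uint8),cv2.RETR_EXTERNAL,cv2.CHAIN_APPROX_NONE)
    c=max(cs,key=cv2.contourArea)[:,0].astype(float)
    p=ray(c,z)
    return cv2.minAreaRect((p*1000).astype(np.float32)),np.round(cv2.boxPoints(cv2.minAreaRect((p*1000).astype(np.float32)))).tolist(),len(c)
def slabmask(im):
    i=im.astype(int);m=(i[...,0]-i[...,2]>25);m[:150]=0;m[300:]=0;m[:,:215]=0;m[:,370:]=0
    return m
def frame(im):
    i=im.astype(int);b=im[:]; m=(i.min(2)>165);m[:145]=0;m[215:]=0;m[:,:245]=0;m[:,340:]=0
    return m
E
python3 - <<'E'
from h import *
im=cv2.imread('pics/top0.png')[:,:,::-1]
print('slab',rect(slabmask(im),.024))
m=frame(im);print('rails',m.sum(),rect(m,.012))
i=im.astype(int);k=(i[...,2]-i[...,0]>6);k[:150]=0;k[215:]=0;k[:,:250]=0;k[:,340:]=0
print('mat',k.sum(),rect(k,0))
a=cv2.resize(im[140:270,240:350],None,fx=5,fy=5,interpolation=cv2.INTER_NEAREST)[:,:,::-1].copy()
o=np.zeros((600,800,3),np.uint8);s=a[:600,:550];o[:s.shape[0],:s.shape[1]]=s
mm=cv2.resize((m*1+k*2).astype(np.uint8)[140:270,240:350]*100,None,fx=2,fy=2);o[:260,560:780]=mm[...,None]
cv2.imwrite('pics/crop0.png',o)
E
```

```text
slab (((468.912353515625, -18.26031494140625), (98.29946899414062, 147.8419647216797), 15.843415260314941), [[401.0, 39.0], [442.0, -103.0], [536.0, -76.0], [496.0, 66.0]], 149)
rails 486 (((652.8916015625, 12.954216003417969), (217.16493225097656, 128.278076171875), 86.16168975830078), [[582.0, -91.0], [710.0, -100.0], [724.0, 117.0], [596.0, 126.0]], 227)
mat 3146 (((636.0327758789062, 14.118736267089844), (217.8641815185547, 160.0109100341797), 85.84709930419922), [[548.0, -89.0], [708.0, -100.0], [724.0, 117.0], [564.0, 129.0]], 327)
```

View pics/crop0.png

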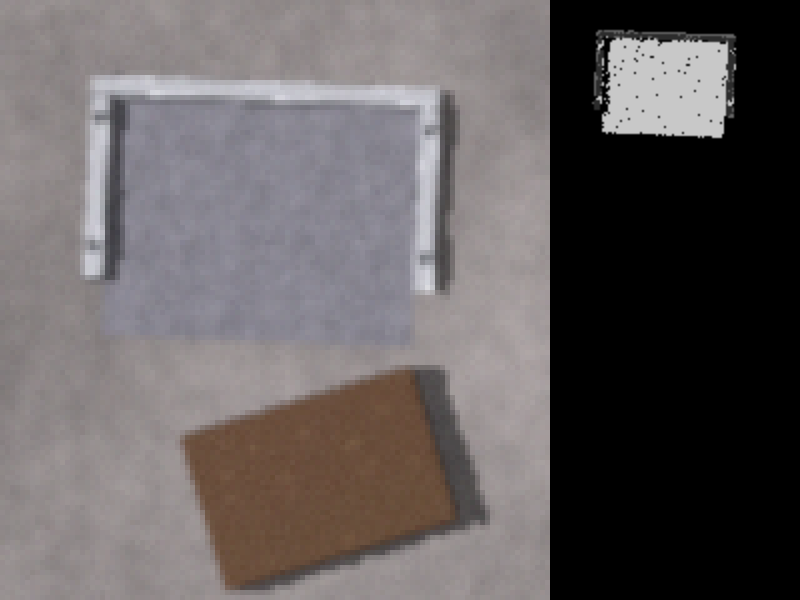

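The rails give the frame at about (0.630, 0.0145) with yaw −3.8°. The slab is at (0.469, −0.018) with yaw +15.8°.

I will push on the slab's −y short side with two fingers. That squares it and centres it sideways. Then I push its near edge in.

Emit:
move_arm:
  commands:
    - [[-0.04,-0.0257,0,0,0,0,0.05],[-0.04,-0.0257,0,0,0,0,0.05],[-0.04,-0.0257,0,0,0,0,0.05],[-0.04,-0.0257,0,0,0,0,0.05],[-0.04,-0.0257,0,0,0,0,0.05],[-0.04,-0.0257,0,0,0,0,0.05],[-0.04,-0.0257,0,0,0,0,0.05],[-0.04,-0.0257,0,0,0,0,0.05],[-0.04,-0.0257,0,0,0,0,0.05],[-0.0143,-0.048,0,0,0,0,0.05],[-0.0143,-0.048,0,0,0,0,0.05],[-0.0143,-0.048,0,0,0,0,0.05],[-0.0143,-0.048,0,0,0,0,0.05],[-0.0143,-0.048,0,0,0,0,0.05],[-0.0143,-0.048,0,0,0,0,0.05],[-0.0143,-0.048,0,0,0,0,0.05],[-0.0143,-0.048,0,0,0,0,0.05],[-0.0143,-0.048,0,0,0,0,0.05],[-0.0143,-0.048,0,0,0,0,0.05],[0,0,0,0,0,0,0.05]]

```text
t: 2.6
eef_pos: [0.4807, -0.1542, 0.2313]
tool_rot: [0.0, 0.118, 0.993, -0.001]
contact_force: [0.7, 0.1, 0.0]
gripper_width: 0.586
grasp_force: 0.0
```

Emit:
move_arm:
  commands:
    - [[0,0,0,0,0,10,0.05],[0,0,0,0,0,10,0.05],[0,0,0,0,0,10,0.05],[0,0,0,0,0,10,0.05],[0,0,0,0,0,10,0.05],[0,0,0,0,0,10,0.05],[0,0,0,0,0,10,0.05],[0,0,0,0,0,10.6,0.05],[0,0,0,0,0,0,0.05],[0,0,0,0,0,0,0.05]]

```text
t: 3.85
eef_pos: [0.4814, -0.1492, 0.2311]
tool_rot: [-0.0, 0.728, 0.685, -0.0]
contact_force: [-0.8, 0.9, 0.1]
gripper_width: 0.586
grasp_force: 0.0
```

```bash
cat > s.py <<'E'
from h import *
from scipy.spatial.transform import Rotation as R
o=bot.get_obs();q=o['tool_rot'];M=R.from_quat([q[1],q[2],q[3],q[0]]).as_matrix()
print(o['t'],o['eef_pos'].round(4) if hasattr(o['eef_pos'],'round') else o['eef_pos'],M.round(3).tolist(),np.round(o['q'],2),o['gripper_width'],np.round(o['contact_force'],1))
E
python3 s.py
```

```text
3.85 [ 0.4814 -0.1492  0.2311] [[0.061, 0.998, -0.0], [0.998, -0.061, 0.0], [0.0, -0.0, -1.0]] [-0.43  0.23  0.71  1.99 -0.18  0.98  0.31] 0.5864277099002349 [-0.8  0.9  0.1]
```

Emit:
move_arm:
  commands:
    - [[0,0,0.05,0,0,0,0.05],[0,0,0.05,0,0,0,0.05],[0,0,0.05,0,0,0,0.05],[0,0,0.04,0,0,0,0.05],[0,0,0.02,0,0,0,0.05],[0,0,0.018,0,0,0,0.05],[0,0,0,0,0,0,0.05],[0.01,0,0,0,0,0,0.05],[0.01,0,0,0,0,0,0.05],[0.01,0,0,0,0,0,0.05],[0.005,0,0,0,0,0,0.05],[0.005,0,0,0,0,0,0.05],[0.005,0,0,0,0,0,0.05],[0.005,0,0,0,0,0,0.05],[0.005,0,0,0,0,0,0.05],[0.005,0,0,0,0,0,0.05],[0,0,0,0,0,0,0.05]]

```text
t: 5.98
eef_pos: [0.4855, -0.0891, 0.0032]
tool_rot: [-0.0, 0.73, 0.684, 0.0]
contact_force: [0.5, -0.6, 0.7]
gripper_width: 0.585
grasp_force: 0.2
```

```bash
python3 s.py
python3 - <<'E'
from h import *
im=imaging.read_camera('top');print(rect(slabmask(im),.024));s=imaging.read_camera('side')
o=np.zeros((560,800,3),np.uint8);o[:,:400]=cv2.resize(im[140:280,240:340],(400,560));o[:280,400:]=cv2.resize(s[150:290,220:420],(400,280))
cv2.imwrite('pics/p1.png',o[:,:,::-1])
E
```

```text
5.975 [ 0.4855 -0.0891  0.0032] [[0.065, 0.998, -0.0], [0.998, -0.065, 0.001], [0.001, -0.0, -1.0]] [-0.31  0.59  0.46  2.16 -0.54  0.5   0.5 ] 0.5850833107311483 [ 0.5 -0.6  0.7]
(((472.78314208984375, 5.684120178222656), (98.30582427978516, 147.7053985595703), 13.7919340133667), [[407.0, 66.0], [443.0, -78.0], [538.0, -54.0], [503.0, 89.0]], 132)
```

View pics/p1.png

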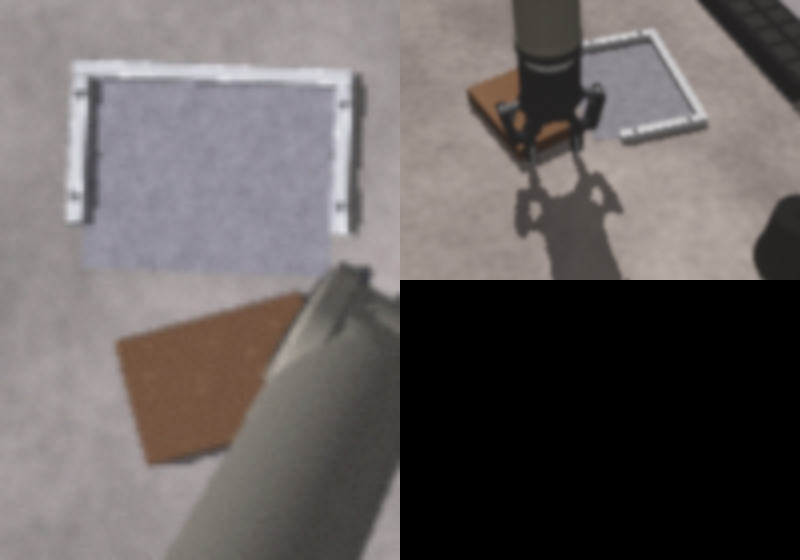

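The slab moved 24 mm sideways but turned only 2°, so this push has too little lever. I'll push its near edge instead, with the tool tilted because the reach is short there. The +y finger will meet the edge first and turn the slab square.

Emit:
move_arm:
  commands:
    - [[-0.015,0,0,0,0,0,0.05],[-0.015,0,0,0,0,0,0.05],[0,0,-0.05,0,0,0,0.05],[0,0,-0.05,0,0,0,0.05],[0,0,-0.05,0,0,0,0.05],[0,0,-0.05,0,0,0,0.0854],[0,0,0,0,0,-10,0.0854],[0,0,0,0,0,-10,0.0854],[0,0,0,0,0,-10,0.0854],[0,0,0,0,0,-10,0.0854],[0,0,0,0,0,-10,0.0854],[0,0,0,0,0,-10,0.0854],[0,0,0,0,0,-10,0.0854],[0,0,0,0,0,-10,0.0854],[0,0,0,0,0,-10,0.0854],[0,0,0,0,0,0,0.0854],[0.0205,0.04,0,0,0,0,0.0854],[0.0205,0.04,0,0,0,0,0.0854],[0.0205,0.04,0,0,0,0,0.0854],[0,0,0,0,0,0,0.0854]]

```text
t: 8.57
eef_pos: [0.4288, 0.0059, 0.2032]
tool_rot: [-0.0, 0.032, 0.999, 0.0]
contact_force: [0.6, 0.4, 0.4]
gripper_width: 0.994
grasp_force: 0.0
```

Emit:
move_arm:
  commands:
    - [[0,0,0,0,10,0,0.0854],[0,0,0,0,10,0,0.0854],[0,0,0,0,0,0,0.0854],[0,0,0,0,0,0,0.0854]]

```text
t: 9.07
eef_pos: [0.4298, 0.0026, 0.203]
tool_rot: [-0.173, 0.034, 0.984, 0.005]
contact_force: [-0.2, 0.2, 0.3]
gripper_width: 0.997
grasp_force: 0.0
```

```bash
python3 s.py
```

```text
9.075 [0.4298 0.0026 0.203 ] [[-0.938, 0.069, -0.341], [0.065, 0.998, 0.022], [0.341, -0.001, -0.94]] [-0.42  0.32  0.39  1.95 -0.16  1.25  1.55] 0.9968762057378681 [-0.2  0.2  0.3]
```

Emit:
move_arm:
  commands:
    - [[0.029,0,0.0105,0,0,0,0.0854],[0.029,0,0.0105,0,0,0,0.0854],[-0.0138,0,0.038,0,0,0,0.0854],[-0.0138,0,0.038,0,0,0,0.0854],[-0.0138,0,0.038,0,0,0,0.0854],[0,0,0,0,0,0,0.0854]]

```text
t: 9.82
eef_pos: [0.3661, 0.0074, 0.0816]
tool_rot: [-0.175, 0.033, 0.984, 0.005]
contact_force: [-0.7, 0.4, 0.2]
gripper_width: 1.0
grasp_force: 0.0
```

```bash
python3 s.py
```

```text
9.825 [0.3661 0.0074 0.0816] [[-0.937, 0.067, -0.344], [0.063, 0.998, 0.022], [0.345, -0.001, -0.939]] [-0.41  0.43  0.34  2.17 -0.23  0.93  1.6 ] 0.9996208188228658 [-0.7  0.4  0.2]
```

Emit:
move_arm:
  commands:
    - [[-0.0138,0,0.0375,0,0,0,0.0854],[-0.0138,0,0.0375,0,0,0,0.0854],[0,0,0,0,0,0,0.0854],[-0.0066,0,-0.0024,0,0,0,0.0854],[-0.0066,0,-0.0024,0,0,0,0.0854],[-0.0066,0,-0.0024,0,0,0,0.0854],[-0.0056,0,-0.0021,0,0,0,0.0854],[-0.0056,0,-0.0021,0,0,0,0.0854],[-0.0056,0,-0.0021,0,0,0,0.0854],[-0.0056,0,-0.0021,0,0,0,0.0854],[-0.0056,0,-0.0021,0,0,0,0.0854],[-0.0056,0,-0.0021,0,0,0,0.0854],[0,0,0,0,0,0,0.0854]]

```text
t: 11.45
eef_pos: [0.4258, 0.0043, 0.0026]
tool_rot: [-0.173, 0.032, 0.984, 0.006]
contact_force: [-2.4, 0.5, 1.9]
gripper_width: 0.998
grasp_force: 1.6
```

```bash
python3 s.py;  cat > p.py <<'E'
from h import *
import sys
im=imaging.read_camera('top');print(rect(slabmask(im),.024));s=imaging.read_camera('side')
r,_,_=rect(slabmask(im),.024);d=np.array(r[0])-[629.5,14.5];a=np.radians(-3.84);c,s_=np.cos(a),np.sin(a)
print('frame xy',d@[c,s_],d@[-s_,c],'yaw rel',r[2]+3.84)
o=np.zeros((560,800,3),np.uint8);o[:,:400]=cv2.resize(im[140:280,240:340],(400,560));o[:280,400:]=cv2.resize(s[150:290,220:420],(400,280))
cv2.imwrite(f'pics/{sys.argv[1]}.png',o[:,:,::-1])
E
python3 p.py p2
```

```text
11.45 [0.4258 0.0043 0.0026] [[-0.938, 0.065, -0.341], [0.061, 0.998, 0.023], [0.342, 0.0, -0.94]] [-0.34  0.64  0.3   2.06 -0.3   0.84  1.68] 0.9975031921230872 [-2.4  0.5  1.9]
(((508.00042724609375, -64.90304565429688), (38.68002700805664, 83.25025939941406), 74.49097442626953), [[463.0, -72.0], [543.0, -95.0], [553.0, -57.0], [473.0, -35.0]], 67)
frame xy -115.90914085351916 -87.36166725262957 yaw rel 78.33097442626953
```

View pics/p2.png

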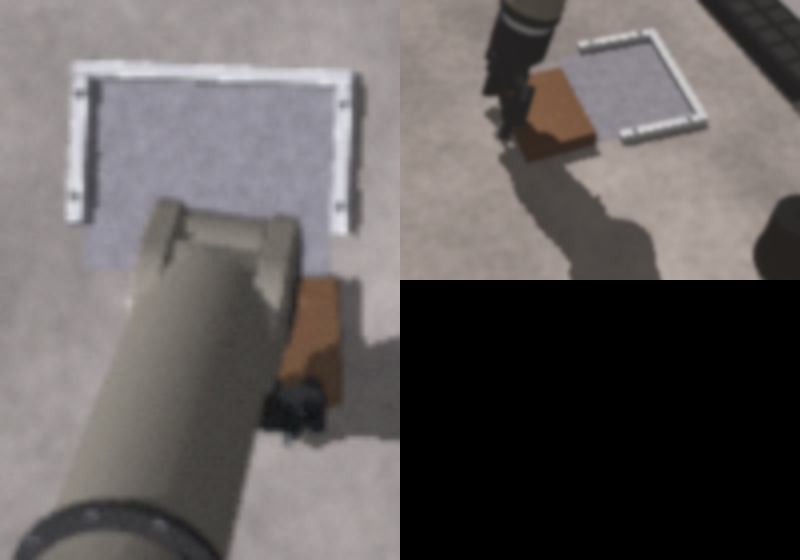

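The slab is now almost square against both fingers. I push 30 mm further, then back off and measure it unobstructed.

Emit:
move_arm:
  commands:
    - [[-0.0056,0,-0.0021,0,0,0,0.0854],[-0.0056,0,-0.0021,0,0,0,0.0854],[-0.0056,0,-0.0021,0,0,0,0.0854],[-0.0056,0,-0.0021,0,0,0,0.0854],[-0.0056,0,-0.0021,0,0,0,0.0854],[0,0,0,0,0,0,0.0854],[0.019,0,0.007,0,0,0,0.0854],[0.019,0,0.007,0,0,0,0.0854],[0.0138,0,-0.0375,0,0,0,0.0854],[0.0138,0,-0.0375,0,0,0,0.0854],[0.0138,0,-0.0375,0,0,0,0.0854],[0,0,0,0,-10,0,0.05],[0,0,0,0,-10,0,0.05],[0.004,-0.05,0,0,0,0,0.05],[0.004,-0.05,0,0,0,0,0.05],[0.004,-0.05,0,0,0,0,0.05],[0.004,-0.05,0,0,0,0,0.05],[0,0,0,0,0,0,0.05]]

```text
t: 13.8
eef_pos: [0.3849, -0.1976, 0.1231]
tool_rot: [0.001, 0.036, 0.999, -0.001]
contact_force: [-0.8, 1.2, 0.9]
gripper_width: 0.583
grasp_force: 0.0
```

```bash
python3 s.py; python3 p.py p3
```

```text
13.8 [ 0.3849 -0.1976  0.1231] [[-0.997, 0.073, 0.002], [0.073, 0.997, -0.002], [-0.002, -0.002, -1.0]] [-0.1   0.25  0.5   2.24 -0.19  0.68  2.03] 0.583274406212231 [-0.8  1.2  0.9]
(((525.3328247070312, -15.244560241699219), (147.77528381347656, 97.03922271728516), 86.15797424316406), [[472.0, -86.0], [569.0, -92.0], [579.0, 55.0], [482.0, 62.0]], 155)
frame xy -101.94130802149526 -36.65390826848867 yaw rel 89.99797424316407
```

View pics/p3.png

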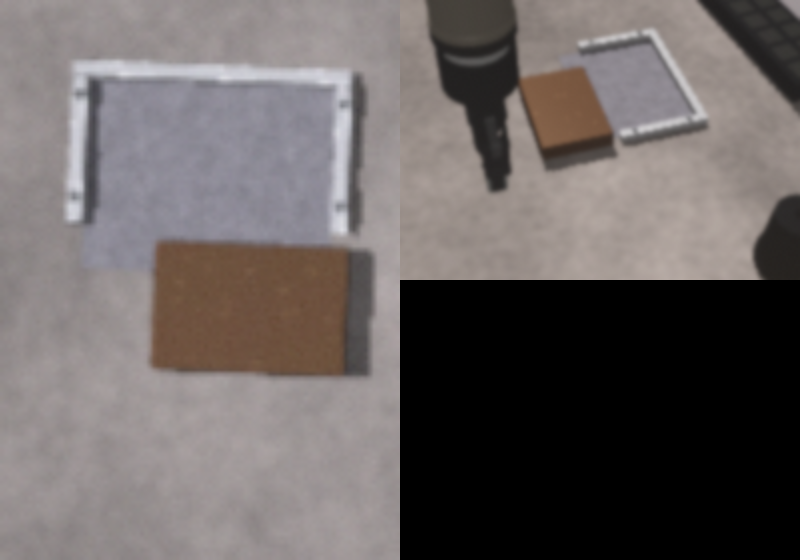

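Emit:
move_arm:
  commands:
    - [[-0.0425,0.0262,0,0,0,0,0.05],[-0.0425,0.0262,0,0,0,0,0.05],[-0.0425,0.0262,0,0,0,0,0.05],[0,0,0,0,0,10,0.05],[0,0,0,0,0,10,0.05],[0,0,0,0,0,10,0.05],[0,0,0,0,0,10,0.05],[0,0,0,0,0,10,0.05],[0,0,0,0,0,10,0.05],[0,0,0,0,0,10,0.05],[0,0,0,0,0,10,0.05],[0,0,0,0,0,9.7,0.05],[0,0,0,0,0,0,0.05],[0,0,0,0,0,0,0.05]]

```text
t: 15.65
eef_pos: [0.5179, -0.1226, 0.1224]
tool_rot: [-0.0, 0.727, 0.687, 0.0]
contact_force: [0.0, 0.4, 1.0]
gripper_width: 0.586
grasp_force: 0.0
```

```bash
python3 s.py
```

```text
15.65 [ 0.5179 -0.1226  0.1224] [[0.056, 0.998, -0.0], [0.998, -0.056, 0.0], [0.0, -0.0, -1.0]] [-0.53  0.51  0.85  2.04 -0.52  0.82  0.57] 0.5858847029929027 [0.  0.4 1. ]
```

Emit:
move_arm:
  commands:
    - [[0,0,0.05,0,0,0.6,0.05],[0,0,0.04,0,0,0,0.05],[0,0,0.02,0,0,0,0.05],[0,0,0.009,0,0,0,0.05],[0.008,0,0,0,0,0,0.05],[0.007,0,0,0,0,0,0.05],[0.005,0,0,0,0,0,0.05],[0.005,0,0,0,0,0,0.05],[0.005,0,0,0,0,0,0.05],[0.005,0,0,0,0,0,0.05],[0.005,0,0,0,0,0,0.05],[0.005,0,0,0,0,0,0.05],[0.005,0,0,0,0,0,0.05],[0.005,0,0,0,0,0,0.05],[0.003,0,0,0,0,0,0.05],[0,0,0,0,0,0,0.05]]

```text
t: 17.65
eef_pos: [0.5218, -0.0649, 0.0034]
tool_rot: [-0.0, 0.731, 0.682, 0.0]
contact_force: [-0.9, -2.2, 0.3]
gripper_width: 0.585
grasp_force: 0.4
```

```bash
python3 s.py
```

```text
17.65 [ 0.5218 -0.0649  0.0034] [[0.07, 0.998, -0.0], [0.998, -0.07, 0.001], [0.001, -0.001, -1.0]] [-0.49  0.68  0.65  2.1  -0.74  0.6   0.62] 0.5846668023685168 [-0.9 -2.2  0.3]
```

Emit:
move_arm:
  commands:
    - [[-0.02,0,0,0,0,0,0.05],[-0.03,0,-0.02,0,0,0,0.05],[-0.03,0,-0.04,0,0,0,0.05],[-0.05,0,-0.04,0,0,0,0.0854],[0,0,-0.02,0,0,-10,0.0854],[0,0,0,0,0,-10,0.0854],[0,0,0,0,0,-10,0.0854],[0,0,0,0,0,-10,0.0854],[0,0,0,0,0,-10,0.0854],[0,0,0,0,0,-10,0.0854],[0,0,0,0,0,-10,0.0854],[0,0,0,0,0,-10,0.0854],[0,0,0,0,0,-10,0.0854],[0,0,0,0,0,0,0.0854],[0,0,0,0,0,0,0.0854]]

```text
t: 19.52
eef_pos: [0.5126, -0.1938, 0.1224]
tool_rot: [-0.0, 0.037, 0.999, 0.0]
contact_force: [-0.2, -0.4, -0.7]
gripper_width: 1.0
grasp_force: 0.0
```

```bash
python3 s.py; python3 p.py p4
```

```text
19.525 [ 0.5126 -0.1938  0.1224] [[-0.997, 0.074, -0.001], [0.074, 0.997, 0.001], [0.001, 0.001, -1.0]] [-0.08  0.43  0.42  1.98 -0.24  0.78  1.97] 0.9999520991944676 [-0.2 -0.4 -0.7]
(((527.6200561523438, 20.990447998046875), (148.2021484375, 97.1534423828125), 85.81715393066406), [[474.0, -49.0], [571.0, -56.0], [581.0, 91.0], [485.0, 98.0]], 153)
frame xy -102.08588744051461 -0.34707218200917567 yaw rel 89.65715393066407
```

Emit:
move_arm:
  commands:
    - [[0.0204,0.0538,0,0,0,0,0.0854],[0.0204,0.0538,0,0,0,0,0.0854],[0.0204,0.0538,0,0,0,0,0.0854],[0.0204,0.0538,0,0,0,-0.4,0.0854],[0,0,0,0,0,0,0.0854],[0,0,0,0,0,0,0.0854]]

```text
t: 20.38
eef_pos: [0.4468, 0.026, 0.1227]
tool_rot: [0.0, 0.032, 0.999, -0.0]
contact_force: [0.0, 0.4, -0.2]
gripper_width: 0.996
grasp_force: 0.0
```

```bash
python3 s.py
```

```text
20.375 [0.4468 0.026  0.1227] [[-0.998, 0.064, 0.0], [0.064, 0.998, -0.0], [-0.0, -0.0, -1.0]] [-0.53  0.27  0.39  2.2  -0.16  0.69  1.47] 0.9960014372464161 [ 0.   0.4 -0.2]
```

Emit:
move_arm:
  commands:
    - [[0,0,0.05,0,0,0,0.0854],[0,0,0.045,0,0,0,0.0854],[0,0,0.02,0,0,0,0.0854],[0,0,0.01,0,0,0,0.0854],[0,0,0,0,0,0,0.0854],[-0.006,0,0,0,0,0,0.0854],[-0.006,0,0,0,0,0,0.0854],[-0.006,0,0,0,0,0,0.0854],[-0.006,0,0,0,0,0,0.0854],[-0.008,0,0,0,0,0,0.0854],[-0.008,0,0,0,0,0,0.0854],[-0.008,0,0,0,0,0,0.0854],[-0.008,0,0,0,0,0,0.0854],[-0.008,0,0,0,0,0,0.0854],[-0.008,0,0,0,0,0,0.0854],[-0.008,0,0,0,0,0,0.0854],[-0.008,0,0,0,0,0,0.0854],[-0.006,0,0,0,0,0,0.0854],[-0.006,0,0,0,0,0,0.0854],[0,0,0,0,0,0,0.0854]]

```text
t: 22.88
eef_pos: [0.5474, 0.0197, -0.0022]
tool_rot: [0.001, 0.032, 0.999, -0.0]
contact_force: [0.3, -0.2, 0.1]
gripper_width: 1.003
grasp_force: 0.0
```

```bash
python3 s.py; python3 p.py p5
```

```text
22.875 [ 0.5474  0.0197 -0.0022] [[-0.998, 0.064, 0.002], [0.064, 0.998, -0.0], [-0.002, 0.0, -1.0]] [-0.36  0.62  0.27  2.03 -0.32  0.53  1.64] 1.0029434665313524 [ 0.3 -0.2  0.1]
(((610.5782470703125, 15.462287902832031), (147.34832763671875, 92.69126892089844), 86.25585174560547), [[560.0, -55.0], [652.0, -61.0], [662.0, 86.0], [569.0, 92.0]], 145)
frame xy -18.943717668758346 -0.3070713702826905 yaw rel 90.09585174560547
```

View pics/p5.png

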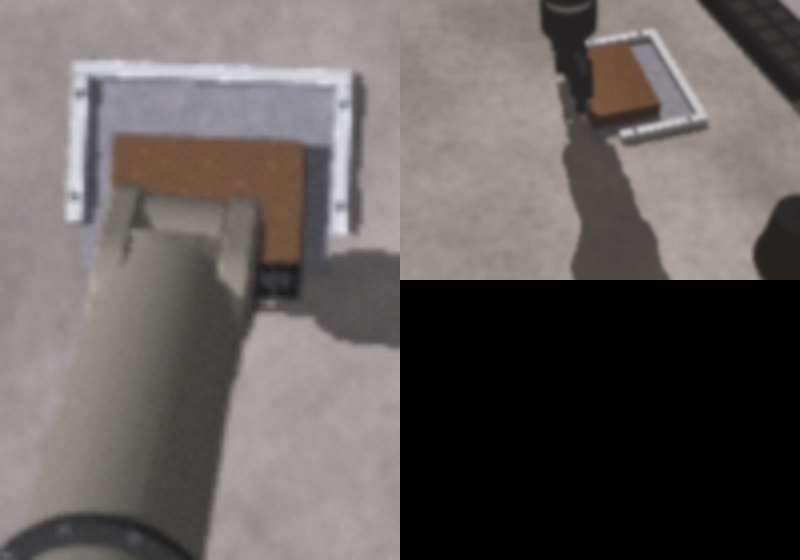

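The slab is square between the rails, about 21 mm short of the centre. I push that last stretch slowly and retreat.

Emit:
move_arm:
  commands:
    - [[-0.005,0,0,0,0,0,0.0854],[-0.005,0,0,0,0,0,0.0854],[-0.004,0,0,0,0,0,0.0854],[-0.004,0,0,0,0,0,0.0854],[-0.003,0,0,0,0,0,0.0854],[0,0,0,0,0,0,0.0854],[0.01,0,0,0,0,0,0.0854],[0.03,0,0,0,0,0,0.0854],[0.03,0,-0.02,0,0,0,0.0854],[0,0,-0.05,0,0,0,0.0854],[0,0,-0.05,0,0,0,0.0854],[0.004,-0.05,0,0,0,0,0.0854],[0.004,-0.05,0,0,0,0,0.0854],[0.004,-0.05,0,0,0,0,0.0854],[0.004,-0.05,0,0,0,0,0.0854],[0.004,-0.05,0,0,0,0,0.0854],[0,0,0,0,0,0,0.0854],[0,0,0,0,0,0,0.0854]]

```text
t: 25.22
eef_pos: [0.4613, -0.2246, 0.1175]
tool_rot: [0.0, 0.032, 0.999, 0.0]
contact_force: [0.7, 0.6, -0.3]
gripper_width: 1.002
grasp_force: 0.0
```

```bash
python3 s.py; python3 p.py p6
```

```text
25.225 [ 0.4613 -0.2246  0.1175] [[-0.998, 0.064, 0.0], [0.064, 0.998, 0.001], [-0.0, 0.001, -1.0]] [-0.03  0.39  0.44  2.07 -0.24  0.74  2.07] 1.0021175047438267 [ 0.7  0.6 -0.3]
(((629.4097900390625, 14.46881103515625), (147.62547302246094, 96.7269287109375), 86.42692565917969), [[577.0, -56.0], [673.0, -62.0], [682.0, 85.0], [586.0, 91.0]], 152)
frame xy -0.08791869573824879 -0.03716034876121571 yaw rel 90.26692565917969
```

View pics/p6.png

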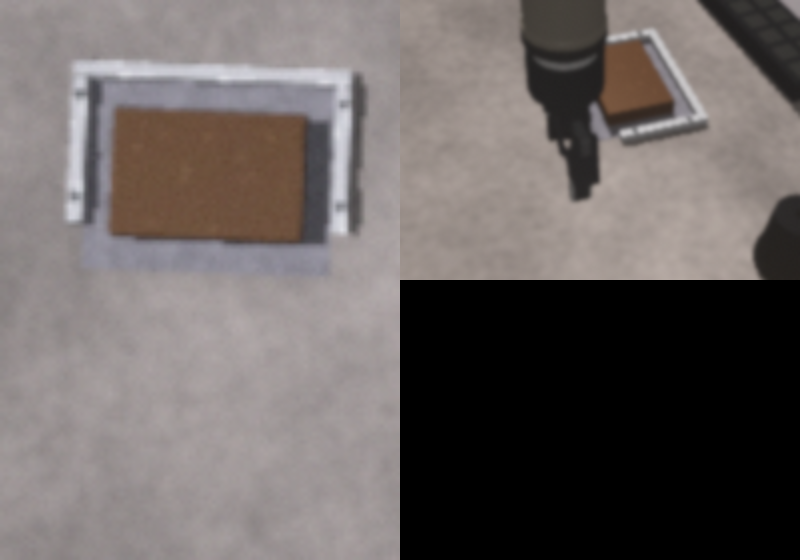

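The slab, at pixels 112–303 by 108–240 of the crop, sits centred and square between the rails. The arm is clear.

```bash
python3 -c "
from station import bot
print(bot.hand_in())"
```

```text
the job is handed in; nothing more can be done
None
```

The slab lies flat on the mat, measured within about 1 mm of centre and 0.3° of square to the frame; pots and small coir piece were never approached, and the job was handed in at about 25 s with no verdict returned.

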